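# Shade the test canister and hold the reader down

### The arm

A 6-joint arm with a two-finger parallel gripper is mounted at the origin on the work surface. World frame = base frame: x ahead of the robot, y to its left, z up, the work surface at z = 0. Lengths are in m, angles in rad, forces in N, time in s.
With the tool pointing down it reaches from about 0.3 to 0.775 m from the base axis. Payload 14.6 kg.
Tool frame: the origin (TCP) lies at the very end of the fingers, on their centre line; the grasp point (between the pads) lies ctrl.tcp_to_grasp behind it (ctrl.tcp_to_grasp is the distance from the TCP to the grasp point, in m); x points along the fingers, y is the direction in which the jaws open and shut, and the axes are right-handed (so a half turn about x gives the same grasp; the last joint's range is limited). The gripper opens to 94 mm and grips with 3 to 60 N. Pads are 16 mm wide; open, the fingers measure 119 mm over their backs; the gripper's body (75 mm by 177 mm) begins 78 mm behind the grasp point.
Start: joints at [1.273, 0.3, 1.521, -0, 1.321, -0.067], TCP at [0.126, 0.535, 0.205] pointing down, gripper open.
Joint ranges: [-3.03, 3.03], [-0.79, 2.21], [0.23, 2.52], [-1.04, 4.18], [0, 3.07], [-2.55, 2.55]. Speed limits (rad/s): [2.22, 2.22, 2.57, 3.14, 3.14, 3.14].

### API

Orientations are given as [roll, pitch, yaw] about the fixed x, y, z axes, in that order (R = Rz(yaw) Ry(pitch) Rx(roll)).
In Python, from station import ctrl gives the robot as it stands.
- The arm moves only by the tool play_rows, never from a script. Its argument "increments" is a list that holds one entry, the list of rows, each a list of 5 numbers: the closure in counts, from 0 (fully open) to 255 (shut), then the shift along the tool's x, y, z in cm, then the turn about the tool's x in degrees. A call has 1 to 12 rows; each row shifts and turns the commanded pose from where the row before left it, along the tool's axes as they then stand; what a row does not reach is not made up. A row lasts 1/12 s, in which the tool goes at most 41.7 mm and 7.16 degrees, less where a joint would pass 70% of its speed; a pose out of reach is approached as far as the arm can. A call is refused whole if a number of a shift passes 4.17 or a number of a turn 7.16, either way. A call with a gripper value outside its range is refused whole. The fingers move at their own pace and stop on an object; "newtons" is the grip in N (left out, the last holds). Time passes only in rows, so rows that do not move let the fingers close. It gives the time, the measured TCP pose, the force and the opening at its end, in the units of the state.
- ctrl.get_obs(): the state, without advancing time (a new reading comes with each control period).
- ctrl.camera(name): name is "side" or "top"; returns the picture (400x640x3 uint8, red, green, blue); there is no depth.
- ctrl.calibration(name): a dict with "fx", "fy", "cx", "cy" (pixels), "rvec" (rotation vector, rad) and "tvec" (3), from world to camera coordinates, as OpenCV has them. Camera axes: x right, y down, z forward; pixel columns grow to the right and rows downward; lengths in m; the calibration is good to about 2 mm. A picture is of the moment at which its call begins. calibration takes no time and is no camera call.
- ctrl.hand_in(): hands the job in, once; it reports no verdict.
The state is a dict: "time_s": time; "qpos": joint angles; "joint_vel": joint speeds; "tau": joint torques, N m; "ee_pos": TCP position; "eef_rot": TCP orientation; "force": force on the tool from outside, world axes, zero at the start; "moment": the same for the moment, N m; "grip_width": finger opening in m.
Only numpy, scipy, OpenCV 4.12 (cv2) and the standard library are available. Lean on these libraries where they do the work, as an engineer would, in place of code of your own. Each camera call takes 0.05 s, during which the arm holds its last target.

### The job

On the sterilisation bench, turn the small steel test canister in its nest so that its barcode side squarely faces the dark window of the reader block, and let go of it. Then take the shade cover by its handle, lay it on top of the reader block with its long arm over the canister, feeling for the locating pin hidden beneath it (sliding it about if need be) until it drops on, and press it down fully home against the spring seat. The reader reads only while it is held down, so finish still holding the cover pressed down, and leave everything else on the bench where it is.

Things in the scene. Friction and masses are not known exactly. Their poses are not given: they have to be found in the camera images.
- station: Reader station, fixed: steel base 90 (x) x 200 (y) x 8 mm; origin at the centre of its underside, z up. At y = -52.5 mm a white reader block 70 x 70 mm, top at z = 80 mm, with locating pin and sprung seat on top; at y = +52.5 mm the canister's nest. The dark window is on the block's +y side, facing the nest, so the barcode must face the station's -y.
- nest (a point): Centre of the nest on the base plate's top (z = 8 mm in the station): a flat floor inside a steel ring, inner diameter 46 mm, ring 4 mm high. 105 mm from the pin's axis.
- window (a point): Middle of the reader window, on the block's face, 70 mm from the nest's axis.
- pin_tip (a point): Tip of the upright steel locating pin, 96 mm above the station's underside. Pin 12 mm in diameter, 16 mm high above the block, its last 5 mm tapering to 7 mm. The sprung seat, a square grey pad 44 x 44 mm around it, stands 6 mm above the block until pressed, so 10 mm of pin shows.
- seat (a joint): Travel of the sprung seat, m: 0 = up (top 86 mm above the station's underside), 0.006 = fully down, flush with the block's top. The spring pushes back with about 5 N at 0 and 9.5 N at full travel, and lifts the cover again if it is let go (the cover alone weighs about 3 N).
- canister: Stainless test canister standing loose in the nest, 0.17 to 0.35 kg: 40 mm in diameter, 56 mm high, plus a pointer bar 19 x 7 x 6 mm on its lid from the centre to the rim on the barcode side. Origin under its centre, z up; its x axis points to the barcode side. It starts turned by 0.8 to 3.1 rad from facing the window, either way; a turn may take several grasps.
- mark (a point): Middle of the barcode label, on the canister's side (20 mm from its axis along its x, 30 mm up). The label is a paper panel 20 mm wide, 30 mm high.
- cover: Shade cover, 0.2 to 0.4 kg, flat on the bench, right way up: aluminium plate 185 x 74 x 10 mm under a grey handle block 56 (x) x 30 (y) x 38 mm high; total height 48 mm. Origin on the underside, at the mouth of the blind pin socket (14 mm wide, 22 mm deep), hidden right under the handle's centre. The plate reaches 45 mm to -x and 140 mm to +x (long arm). Grip the handle across its 30 mm.
- shade_spot (a point): Point on the underside of the cover's long arm, 105 mm along x from the socket; it comes to lie over the canister.
- tape_roll: Roll of paper tape lying flat, 68 mm across, 19 mm high; bystander near the station. Origin under its centre.
- tweezers: Steel tweezers lying flat, 130 mm long along x, 7 mm high; bystander behind the station. Origin at the middle of their length, on the bench.
- beaker: Clear beaker, 68 mm across, 85 mm high; bystander behind the station. Origin under its centre.
- strip_box: Cardboard box 50 x 80 x 24 mm; bystander on the robot's side. Origin under its centre.
- brush: White cleaning brush, 160 mm long along x; bystander at the left. Origin on the bench under it.
Not all that is in view belongs to the job. What is shaped like the station but yellow is not meant. Of the things shaped like the canister, the stainless one is meant.

How it is judged:
On the way, in this order (a step that is already met when the one before it is completed fails the run):
1. the canister's barcode faces the reader window, the canister stands in its nest and is let go (angle between the x axis of canister and the y axis of station, either way round below 0.26 rad and horizontal distance between mark and window below 0.062 m and horizontal distance between canister and nest below 0.006 m and z of canister in the frame of station below 0.011 m and angle between canister's own z axis and vertical below 0.08 rad and contact force between the fingers and canister below 0.1 N), for 0.2 s.
2. the cover has dropped over the pin onto the seat, long arm over the canister (horizontal distance between cover and pin_tip below 0.003 m and horizontal distance between shade_spot and canister below 0.03 m and angle between cover's own z axis and vertical below 0.06 rad and z of cover in the frame of station below 0.089 m), for 0.1 s.
At the end, for the whole second after the job is handed in: Fingers hold the cover down (over 2 N): seat at least 4.5 of 6 mm down, cover level (0.06 rad), socket within 3 mm of the pin axis, shade spot within 30 mm of the canister axis; canister upright in its nest (6 mm), not touched, barcode within 0.26 rad of facing the window (all of step 1 and horizontal distance between cover and pin_tip below 0.003 m and horizontal distance between shade_spot and canister below 0.03 m and angle between cover's own z axis and vertical below 0.06 rad and value of joint seat above 0.0045 m and z of cover in the frame of station below 0.0825 m and contact force between the fingers and cover above 2 N and linear speed of cover below 0.02 m/s); the arm keeps its last pose, push and grip.
It fails at once if a bystander is shifted by more than 30 mm (distance of any of tape_roll, tweezers, beaker, strip_box, brush from where it was at the start of the episode above 0.03 m).
It also fails if it takes over 67 s, if anything falls off the work surface, if the arm or the gripper's body presses on something with over 40 N, if the wrist force passes 120 N, or if a joint passes its speed limit or range.

## Working session

There is one attempt and no reset: what is moved stays moved. The work goes in short steps, Python scripts to look and compute and a tool call to move; the robot and the scene stay as the last step left them, time stands still between calls to the robot, and variables do not carry over. Pictures are saved under pics/ and viewed, and the job is handed in when it is done.

Besides the shell and the picture viewer there is one more tool, called after "Emit:" as name([rows], argument=value, ...), one row to a line, values as JSON. play_rows: Moves the arm, as the interface text tells. Its arguments: {"type":"object","properties":{"increments":{"type":"array"},"newtons":{"type":"number"}},"required":["increments"]}

```bash
ls; mkdir -p pics; python3 - <<'E'
from station import ctrl
import cv2,numpy as np
o=ctrl.get_obs();print(o);print(ctrl.tcp_to_grasp)
for n in("side","top"):
    im=ctrl.camera(n);np.save(f'pics/{n}0.npy',im);cv2.imwrite(f'pics/{n}0.png',im[:,:,::-1]);print(n,ctrl.calibration(n))
E
```

```text
pics
{'time_s': 0.0, 'qpos': array([ 1.27339905e+00,  3.00493373e-01,  1.52158562e+00, -4.03871039e-06,
        1.32070237e+00, -6.65872215e-02]), 'joint_vel': array([-4.94216491e-04,  6.42015660e-04, -1.46908927e-04, -9.72421967e-05,
        2.32027400e-03,  8.36422532e-04]), 'tau': array([ 2.07966979e-03, -5.31811595e+01, -3.52735627e+01,  7.08703394e-02,
        2.43830297e-02, -8.64256549e-05]), 'ee_pos': array([0.12574028, 0.53516043, 0.20487219]), 'eef_rot': array([-1.6340927 ,  1.56960761, -1.86490176]), 'force': array([0.60588109, 0.51966243, 0.07684787]), 'moment': array([0.03472598, 0.0053141 , 0.03705109]), 'grip_width': 0.09380488053932694}
0.0188
side {'fx': 379.4271065819102, 'fy': 379.4271065819102, 'cx': 309.0862510312624, 'cy': 198.39850220460872, 'rvec': array([ 2.33576587, -0.45935402,  0.17307425]), 'tvec': array([-0.46574968,  0.21691741,  0.89974339])}
top {'fx': 429.40363489310533, 'fy': 429.40363489310533, 'cx': 321.80573388688344, 'cy': 200.9318488367436, 'rvec': array([ 2.18127704, -2.1432838 ,  0.13714845]), 'tvec': array([0.01368928, 0.50174584, 1.06648954])}
```

View pics/side0.png

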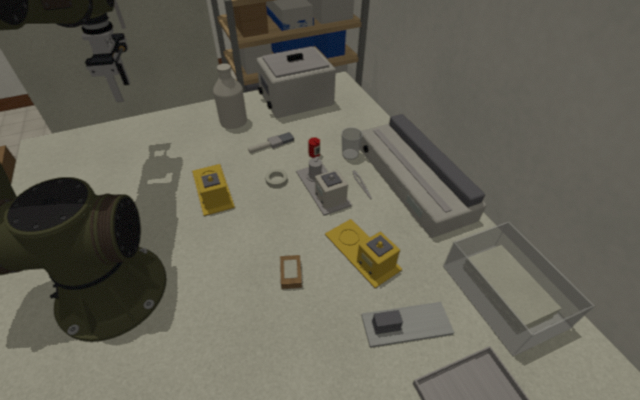

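View pics/top0.png

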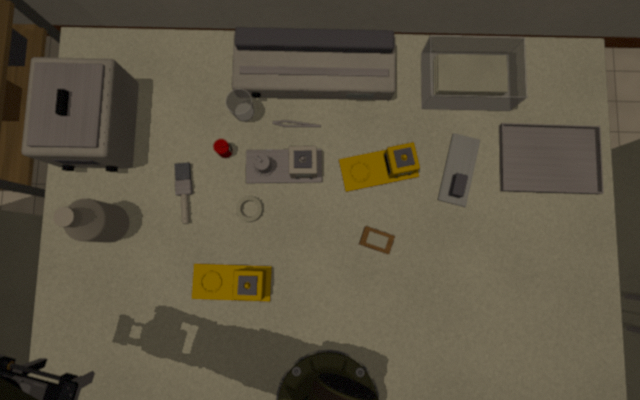

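The side view shows the grey station at about (325,187) and the cover at (405,323). In the top view the station is at (284,165), with the canister at (263,162), the block at (303,160), and the cover at (459,170). A red decoy canister stands at (223,148). I'll enlarge these areas next.

```bash
cat > h.py <<'E'
import cv2,numpy as np
from station import ctrl
def P(n):
    c=ctrl.calibration(n);R=cv2.Rodrigues(np.array(c['rvec']))[0];K=np.array([[c['fx'],0,c['cx']],[0,c['fy'],c['cy']],[0,0,1]]);return K,R,np.array(c['tvec'])
def ray(n,u,v,z):
    K,R,t=P(n);d=R.T@np.linalg.solve(K,[u,v,1]);o=-R.T@t;return o+d*(z-o[2])/d[2]
def proj(n,p):
    K,R,t=P(n);q=K@(R@np.array(p).T+t[:,None] if np.ndim(p)>1 else K@(R@np.array(p)+t)) if False else (K@((R@np.atleast_2d(p).T)+t[:,None])).T
    return q[:,:2]/q[:,2:]
def crop(im,x0,y0,w,h,s,name):
    c=cv2.resize(im[y0:y0+h,x0:x0+w],None,fx=s,fy=s,interpolation=cv2.INTER_CUBIC);cv2.imwrite(name,np.ascontiguousarray(c[:,:,::-1]))
E
python3 - <<'E'
from h import *
t=np.load('pics/top0.npy');s=np.load('pics/side0.npy')
crop(t,235,135,100,60,8,'pics/c1.png');crop(t,430,125,60,90,6,'pics/c2.png')
crop(s,290,130,70,90,6,'pics/c3.png');crop(s,350,295,110,60,7,'pics/c4.png')
for n in('top','side'):
    K,R,tt=P(n);print(-R.T@tt)
print(ray('top',263,162,.06),ray('top',303,160,.08),ray('top',459,170,0))
E
```

```text
[0.3697961  0.02837581 1.11883059]
[ 0.26253889 -0.61221322  0.79358831]
[0.5935231  0.17185428 0.06      ] [0.59615775 0.07085093 0.08      ] [ 0.59431331 -0.34031284  0.        ]
```

View pics/c1.png

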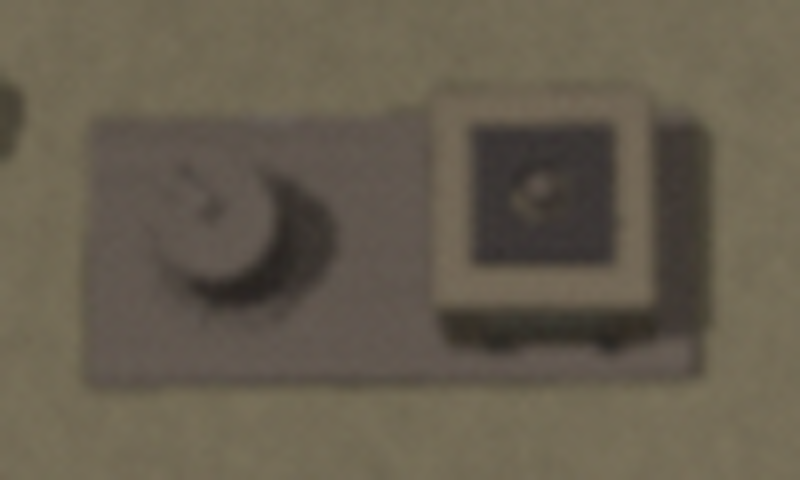

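View pics/c2.png

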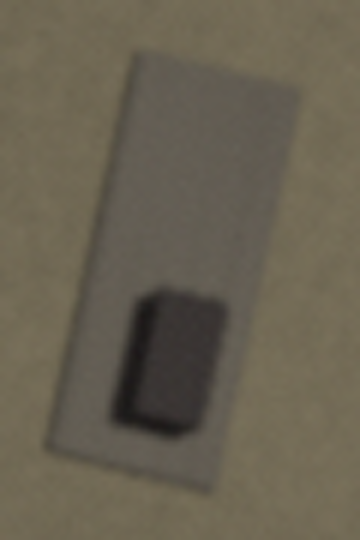

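View pics/c3.png

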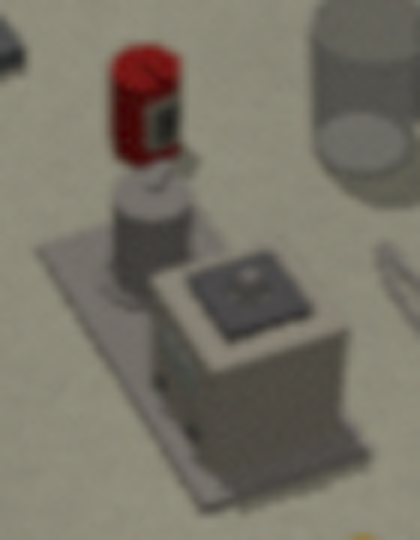

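View pics/c4.png

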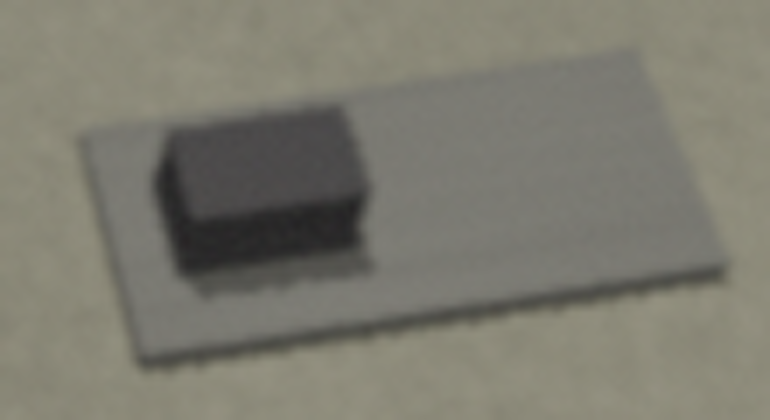

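```bash
cat > fit.py <<'E'
from h import *
from scipy.optimize import least_squares
def px(x0,y0,s,pts): return np.array([[x0+(a+.5)/s-.5,y0+(b+.5)/s-.5] for a,b in pts])
def rt(p,L):
    L=np.array(L);c,s=np.cos(p[2]),np.sin(p[2]);return np.c_[p[0]+c*L[:,0]-s*L[:,1],p[1]+s*L[:,0]+c*L[:,1],L[:,2]]
E
python3 - <<'E'
from fit import *
# station local axes: y+ to nest (image left). world +x up image
tl=[(.045,.1,.008),(-.045,.1,.008),(-.045,-.1,.008),(.035,-.0175,.08),(.035,-.0875,.08),(-.035,-.0875,.08),(-.035,-.0175,.08),(0,-.0525,.096)]
tp=px(235,135,8,[(92,118),(88,386),(697,380),(434,90),(653,90),(655,305),(438,305),(541,186)])
sl=[(.035,-.0175,.08),(.035,-.0875,.08),(-.035,-.0875,.08),(-.035,-.0175,.08),(-.045,-.1,.008),(-.045,.1,.008),(0,-.0525,.096),(.045,-.1,.008)]
sp=px(290,130,6,[(268,248),(348,328),(212,370),(152,280),(205,510),(38,248),(252,268),(370,455)])
def f(p,which=2):
    r=[]
    if which!=1:r.append(proj('top',rt(p,tl))-tp)
    if which!=0:r.append(proj('side',rt(p,sl))-sp)
    return np.concatenate(r).ravel()
for w in(0,1,2):
    q=least_squares(f,[.59,.12,0],args=(w,),loss='soft_l1');print(w,q.x,np.abs(f(q.x,w)).mean());
S=q.x;print(f(S).reshape(-1,2).round(1).tolist())
print('pin,nest',rt(S,[(0,-.0525,.096),(0,.0525,.008)]))
# cover
cl=[(-.045,.037,.01),(-.045,-.037,.01),(.14,-.037,.01),(.14,.037,.01),(-.028,.015,.048),(-.028,-.015,.048),(.028,-.015,.048),(.028,.015,.048)]
tp2=px(430,125,6,[(48,443),(212,490),(300,90),(137,52),(130,410),(192,428),(226,305),(165,290)])
sp2=px(350,295,7,[(82,135),(143,355),(725,265),(635,50),(172,135),(200,218),(368,190),(342,108)])
def g(p,w=2):
    r=[]
    if w!=1:r.append(proj('top',rt(p,cl))-tp2)
    if w!=0:r.append(proj('side',rt(p,cl))-sp2)
    return np.concatenate(r).ravel()
for w in(0,1,2):
    q=least_squares(g,[.56,-.34,-.2],args=(w,),loss='soft_l1');print(w,q.x,np.abs(g(q.x,w)).mean())
print(g(q.x).reshape(-1,2).round(1).tolist())
# pointer
n=rt(S,[(0,.0525,.07)])[0]
for c,(a,b) in {'top':(180,165)}.items():
    u=px(235,135,8,[(a,b)])[0];d=ray('top',*u,.07)-n;print('ptr top',d,np.arctan2(d[1],d[0]))
u=px(290,130,6,[(188,162)])[0];d=ray('side',*u,.07)-n;print('ptr side',d,np.arctan2(d[1],d[0]))
print('nest proj',[ (proj('top',[n])[0]-[235,135]+.5)*8,(proj('side',[n])[0]-[290,130]+.5)*6])
E
```

```text
0 [0.59632958 0.12423152 0.03000967] 0.35091652613671087
1 [0.59467583 0.12273459 0.03206303] 0.7811958638710674
2 [0.59589831 0.12394298 0.02926674] 0.5835691860602514
[[-0.2, -0.1], [0.0, 0.1], [0.3, 0.0], [-0.3, -0.1], [0.6, -0.3], [0.7, 0.6], [-0.7, 0.9], [0.3, 0.3], [2.6, -2.3], [0.9, 0.0], [0.2, 0.5], [-0.7, -0.8], [-0.6, -0.5], [-0.2, -0.8], [-0.3, 1.3], [0.7, -1.0]]
pin,nest [[0.5974346  0.07146547 0.096     ]
 [0.59436203 0.1764205  0.008     ]]
0 [ 0.54837822 -0.32471626 -0.24047743] 0.46118988296561625
1 [ 0.54861614 -0.32708783 -0.22974548] 0.6131768281536765
2 [ 0.54856395 -0.32603556 -0.23516627] 0.5970302022880256
[[0.1, 0.9], [0.4, 0.2], [0.4, -0.2], [0.4, -0.7], [0.5, 0.3], [1.8, 0.2], [0.8, -0.5], [-0.6, -0.9], [-0.4, -1.0], [-0.5, 0.1], [0.7, -0.1], [0.2, -0.5], [-1.3, -1.2], [-1.5, 0.3], [0.8, 0.4], [0.0, -1.1]]
ptr top [1.40365289e-02 9.42204149e-03 5.55111512e-17] 0.591170027089795
ptr side [2.12932266e-02 7.91988215e-03 5.55111512e-17] 0.3560885132446849
nest proj [array([209.25150244, 210.32310299]), array([154.93200819, 182.87039011])]
```

```bash
python3 - <<'E'
from h import *
t=np.load('pics/top0.npy');s=np.load('pics/side0.npy')
def cc(im,x0,y0,w,h,sc):
    c=cv2.resize(im[y0:y0+h,x0:x0+w],None,fx=sc,fy=sc,interpolation=cv2.INTER_CUBIC).astype(float)
    lo,hi=np.percentile(c,1),np.percentile(c,99.5);return np.clip((c-lo)/(hi-lo)*255,0,255)
a=cc(t,250,148,24,24,16);b=cc(s,304,152,24,24,16)
cv2.imwrite('pics/c5.png',np.ascontiguousarray(np.hstack([a,b])[:,:,::-1]))
E
```

```text
[ WARN:0@0.458] global loadsave.cpp:1063 imwrite_ Unsupported depth image for selected encoder is fallbacked to CV_8U.
```

View pics/c5.png

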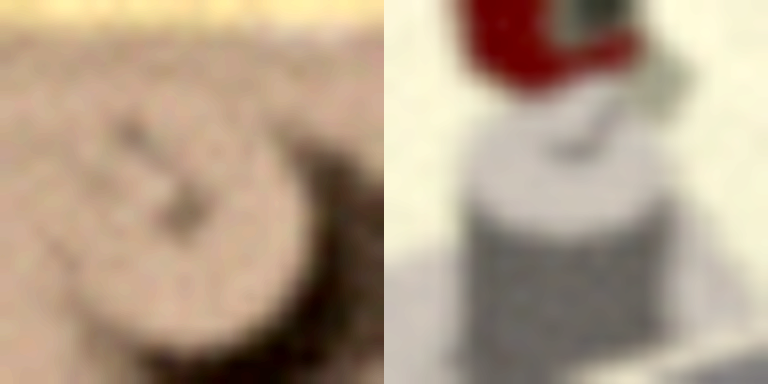

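```bash
python3 - <<'E'
from fit import *
t=np.load('pics/top0.npy');s=np.load('pics/side0.npy')
def cc(n,im,x0,y0,w,h,sc,a,c=(.5944,.1764)):
    q=cv2.resize(im[y0:y0+h,x0:x0+w],None,fx=sc,fy=sc,interpolation=cv2.INTER_CUBIC).astype(float)
    lo,hi=np.percentile(q,1),np.percentile(q,99.5);q=np.clip((q-lo)/(hi-lo)*255,0,255).astype(np.uint8)[:,:,::-1].copy()
    if a is not None:
        th=np.linspace(0,6.28,60)
        for z in(.064,.07):
            for L in ([(0,.0035,z),(.019,.0035,z),(.019,-.0035,z),(0,-.0035,z)],) if z>.065 else (np.c_[.02*np.cos(th),.02*np.sin(th),0*th+z],):
                p=(proj(n,rt((*c,a),L))-[x0,y0]+.5)*sc
                cv2.polylines(q,[np.int32(p)],True,(0,0,255) if z>.065 else (255,0,0),1)
    return q
rows=[]
for n,im,x0,y0 in(('top',t,250,148),('side',s,304,150)):
    rows.append(np.hstack([cc(n,im,x0,y0,22,22,9,a) for a in(None,.3,.55,.8)]))
cv2.imwrite('pics/c6.png',np.vstack(rows))
E
```

```text
(no output)
```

View pics/c6.png

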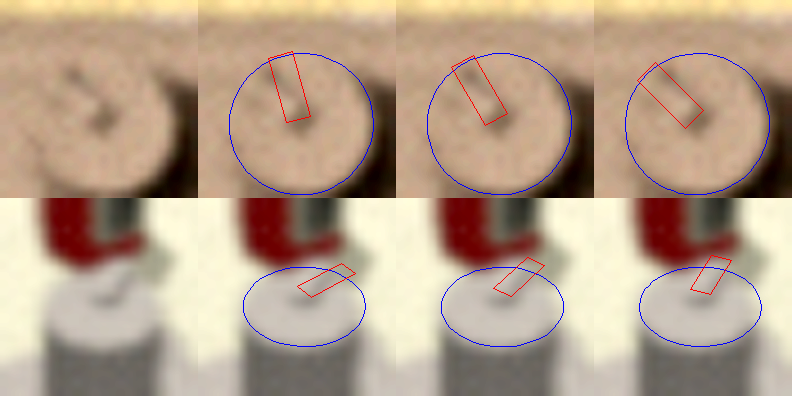

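```bash
cat >> h.py <<'E'
from scipy.spatial.transform import Rotation as Ro
def go(xyz=None):
    o=ctrl.get_obs();R=Ro.from_euler('xyz',o['eef_rot']).as_matrix()
    print('t',round(o['time_s'],2),'pos',o['ee_pos'].round(4),'q',o['qpos'].round(3),'F',o['force'].round(1),'M',o['moment'].round(2),'w',round(o['grip_width'],4))
    print('toolx',R[:,0].round(3),'tooly',R[:,1].round(3),'jawyaw deg',np.degrees(np.arctan2(R[1,1],R[0,1])).round(2))
    if xyz is not None: print('shift cm (tool)',(R.T@(np.array(xyz)-o['ee_pos'])*100).round(2))
E
python3 - <<'E'
from h import *
go([.594,.176,.15])
print('red',ray('top',223,148,.06),'beaker',ray('top',240,105,.04),'tape',ray('top',250,209,.01))
E
```

```text
t 0.1 pos [0.1258 0.5352 0.205 ] q [ 1.273  0.3    1.521  0.     1.321 -0.067] F [-0.5 -0.1 -0.3] M [-0.03  0.04  0.02] w 0.0939
toolx [-0.    -0.001 -1.   ] tooly [ 0.229  0.973 -0.001] jawyaw deg 76.78
shift cm (tool) [  5.52 -24.25  53.8 ]
red [0.6275107  0.27361532 0.06      ] beaker [0.74732536 0.23928089 0.04      ] tape [0.47944778 0.2081259  0.01      ]
```

Emit:
play_rows([
  [[80,0.2,-1.2,2.7,0],[80,0.2,-1.2,2.7,0],[80,0.2,-1.2,2.7,0],[80,0.2,-1.2,2.7,0],[80,0.2,-1.2,2.7,0],[80,0.2,-1.2,2.7,0],[80,0.2,-1.2,2.7,0],[80,0.2,-1.2,2.7,0],[80,0.2,-1.2,2.7,0],[80,0.2,-1.2,2.7,0]],
], newtons=15)

```text
time_s: 0.93
ee_pos: [0.3621, 0.3557, 0.1852]
eef_rot: [-2.157, 1.57, -2.388]
force: [-0.2, 0.2, 0.7]
grip_width: 0.0644
```

Emit:
play_rows([
  [[80,0.2,-1.2,2.7,0],[80,0.2,-1.2,2.7,0],[80,0.2,-1.2,2.7,0],[80,0.2,-1.2,2.7,0],[80,0.2,-1.2,2.7,0],[80,0.2,-1.2,2.7,0],[80,0.2,-1.2,2.7,0],[80,0.2,-1.2,2.7,0],[80,0.2,-1.2,2.7,0],[80,0,0,0,0],[80,0,0,0,0]],
])

```text
time_s: 1.85
ee_pos: [0.5734, 0.1951, 0.1665]
eef_rot: [-2.684, 1.569, -2.917]
force: [-0.6, -0.4, -0.2]
grip_width: 0.0642
```

```bash
python3 - <<'E'
from h import *
go([.594,.176,.15])
for n,(a,b) in {'top':(230,120),'side':(270,110)}.items():
    im=ctrl.camera(n);crop(im,a,b,100,90,6,f'pics/{n}1.png')
E
```

```text
t 1.85 pos [0.5734 0.1951 0.1665] q [ 0.268  0.456  1.399  0.     1.288 -1.071] F [-0.6 -0.4 -0.2] M [0.03 0.05 0.02] w 0.0642
toolx [-0.001 -0.    -1.   ] tooly [ 0.231  0.973 -0.001] jawyaw deg 76.67
shift cm (tool) [ 1.65 -1.39  2.45]
```

View pics/side1.png

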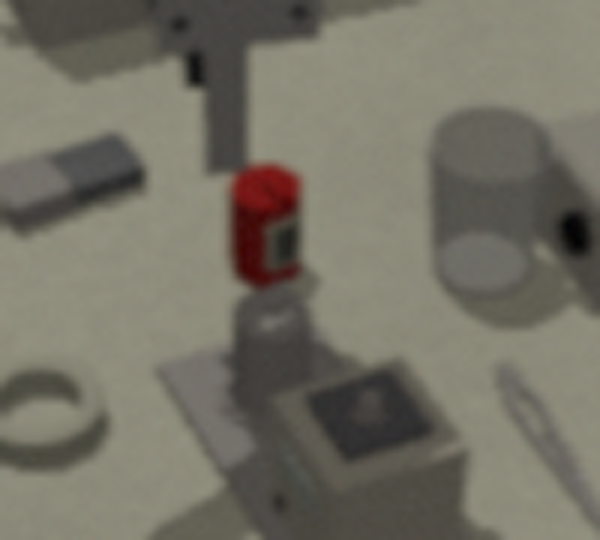

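View pics/top1.png

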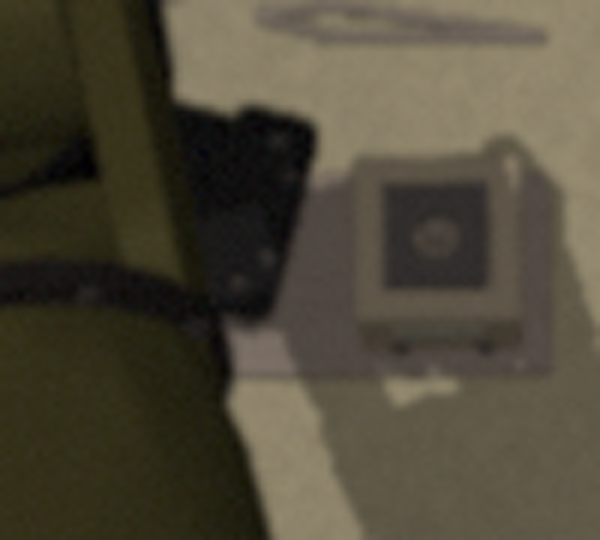

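The top view shows the gripper over the nest. In the side view the canister is still at crop (275,345), untouched. Next I'll centre the gripper and lower it.

Emit:
play_rows([
  [[80,0.6,-0.7,1.2,0],[80,0.9,-0.7,1.2,0],[80,0,0,0,0],[80,0,0,0,0]],
])

```text
time_s: 2.28
ee_pos: [0.5932, 0.1764, 0.1513]
eef_rot: [-2.683, 1.569, -2.915]
force: [0.5, 0.2, 0.2]
grip_width: 0.0645
```

```bash
python3 - <<'E'
from h import *
go([.5943,.1764,.028])
E
```

```text
t 2.28 pos [0.5932 0.1764 0.1513] q [ 0.23   0.499  1.373  0.     1.272 -1.109] F [0.5 0.2 0.2] M [ 0.02 -0.03 -0.03] w 0.0645
toolx [-0.002 -0.    -1.   ] tooly [ 0.23   0.973 -0.001] jawyaw deg 76.72
shift cm (tool) [12.33  0.04  0.13]
```

Emit:
play_rows([
  [[80,2,0,0.1,0],[80,2,0,0,0],[80,2,0,0,0],[80,2,0,0,0],[80,2,0,0,0],[80,1.5,0,0,0],[80,0.8,0,0,0],[80,0,0,0,0],[80,0,0,0,0]],
])

```text
time_s: 3.03
ee_pos: [0.5943, 0.177, 0.03]
eef_rot: [0.542, 1.571, 0.312]
force: [0.8, -0.5, -0.8]
grip_width: 0.0644
```

```bash
python3 - <<'E'
from h import *
go([.5943,.1764,.028])
for n,(a,b) in {'side':(270,110)}.items():
    im=ctrl.camera(n);crop(im,a,b,100,90,6,f'pics/{n}2.png')
E
```

```text
t 3.03 pos [0.5943 0.177  0.03  ] q [ 0.23   0.639  1.46   0.     1.042 -1.11 ] F [ 0.8 -0.5 -0.8] M [-0.07 -0.04 -0.02] w 0.0644
toolx [ 0.  0. -1.] tooly [0.229 0.974 0.   ] jawyaw deg 76.78
shift cm (tool) [ 0.2  -0.06  0.01]
```

View pics/side2.png

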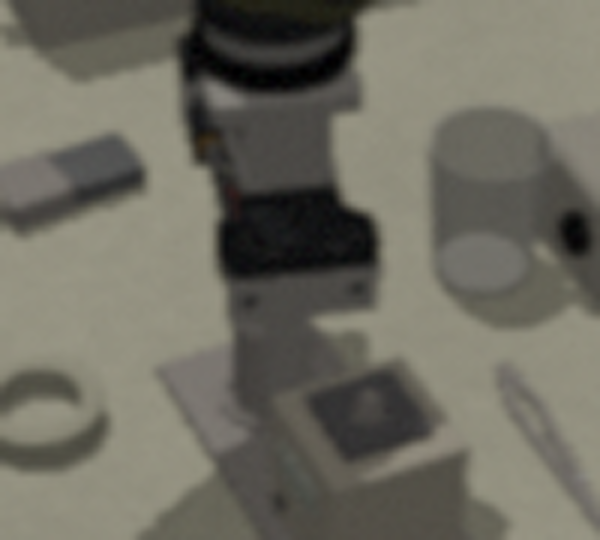

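The fingers straddle the canister, with the palm at crop (300,290), clear of the block. I'll close and turn.

Emit:
play_rows([
  [[170,0,0,0,0],[170,0,0,0,0],[170,0,0,0,0],[170,0,0,0,0],[170,0,0,0,0],[170,0,0,0,0],[170,0,0,0,3],[170,0,0,0,5],[170,0,0,0,5],[170,0,0,0,5],[170,0,0,0,5],[170,0,0,0,5]],
], newtons=15)

```text
time_s: 4.08
ee_pos: [0.5945, 0.1768, 0.0299]
eef_rot: [0.898, 1.57, 0.175]
force: [-0.6, 0.4, 2.6]
grip_width: 0.0398
```

```bash
python3 - <<'E'
from h import *
go([.5943,.1764,.028])
E
```

```text
t 4.08 pos [0.5945 0.1768 0.0299] q [ 0.23   0.64   1.46  -0.     1.041 -0.617] F [-0.6  0.4  2.6] M [-0.01  0.    0.09] w 0.0398
toolx [ 0.001  0.    -1.   ] tooly [0.662 0.749 0.001] jawyaw deg 48.53
shift cm (tool) [ 0.19 -0.04  0.01]
```

Emit:
play_rows([
  [[170,0,0,0,5],[170,0,0,0,5],[170,0,0,0,5],[170,0,0,0,5],[170,0,0,0,5],[170,0,0,0,5],[170,0,0,0,5],[170,0,0,0,5],[170,0,0,0,5],[170,0,0,0,5]],
])

```text
time_s: 4.92
ee_pos: [0.5945, 0.1768, 0.0299]
eef_rot: [1.833, 1.57, 0.236]
force: [-0.4, -0.2, 2.9]
grip_width: 0.0401
```

Emit:
play_rows([
  [[170,0,0,0,5],[170,0,0,0,5],[170,0,0,0,5],[170,0,0,0,5],[170,0,0,0,5],[170,0,0,0,5],[170,0,0,0,5],[170,0,0,0,5],[170,0,0,0,5],[170,0,0,0,0],[170,0,0,0,0]],
])

```text
time_s: 5.83
ee_pos: [0.5945, 0.1768, 0.0298]
eef_rot: [2.621, 1.57, 0.246]
force: [-0.2, 0.8, 4.1]
grip_width: 0.0394
```

```bash
python3 - <<'E'
from h import *
go([.5943,.1764,.028])
for n,(a,b) in {'side':(270,110)}.items():
    im=ctrl.camera(n);crop(im,a,b,100,90,6,f'pics/{n}3.png')
E
```

```text
t 5.83 pos [0.5945 0.1768 0.0298] q [0.23  0.64  1.46  0.    1.041 1.034] F [-0.2  0.8  4.1] M [-0.06  0.15 -0.04] w 0.0394
toolx [ 0.001  0.    -1.   ] tooly [ 0.694 -0.72   0.   ] jawyaw deg -46.07
shift cm (tool) [0.18 0.02 0.04]
```

View pics/side3.png

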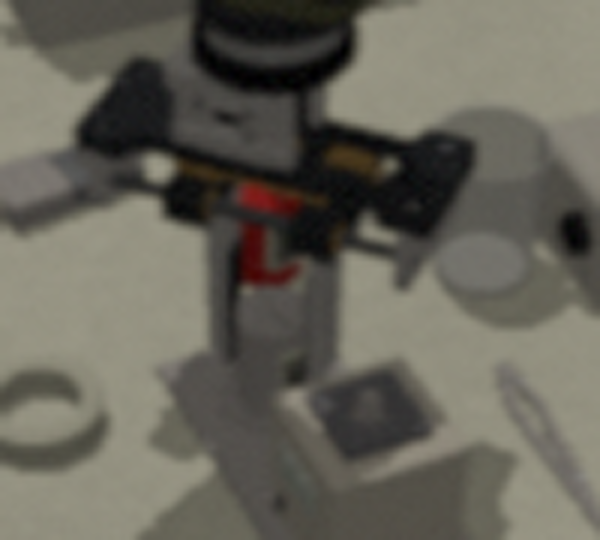

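A dark label is now visible at crop (293,365), between the fingers on the block side. I'll release, lift clear, and check it.

Emit:
play_rows([
  [[80,0,0,0,0],[80,0,0,0,0],[80,0,0,0,0],[80,0,0,0,0],[80,-1,0,0,0],[80,-2,0,0,0],[80,-2,0,0,0],[80,-2,0,0,0],[80,-2,0,0,0],[80,-2,0,0,0],[80,-3,0,0,0],[80,-3,0,0,0]],
])

```text
time_s: 6.88
ee_pos: [0.5937, 0.1766, 0.2011]
eef_rot: [-0.544, 1.57, -2.921]
force: [-0.0, -0.7, 0.4]
grip_width: 0.0646
```

```bash
cat > chk.py <<'E'
from fit import *
def draw(n,im,x0,y0,w,h,sc,a,c=(.5944,.1764)):
    q=cv2.resize(im[y0:y0+h,x0:x0+w],None,fx=sc,fy=sc,interpolation=cv2.INTER_CUBIC).astype(float)
    lo,hi=np.percentile(q,1),np.percentile(q,99.5);q=np.clip((q-lo)/(hi-lo)*255,0,255).astype(np.uint8)[:,:,::-1].copy()
    if a is not None:
        th=np.linspace(0,6.28,60)
        for L,co in (([(0,.0035,.07),(.019,.0035,.07),(.019,-.0035,.07),(0,-.0035,.07)],(0,0,255)),(np.c_[.02*np.cos(th),.02*np.sin(th),0*th+.064],(255,0,0)),
          ([(.0173,.01,.053),(.0173,-.01,.053),(.0173,-.01,.023),(.0173,.01,.023)],(0,255,0))):
            p=(proj(n,rt((*c,a),L))-[x0,y0]+.5)*sc
            cv2.polylines(q,[np.int32(p)],True,co,1)
    return q
E
python3 - <<'E'
from chk import *
go()
im=ctrl.camera('side');np.save('pics/s4.npy',im)
cv2.imwrite('pics/c7.png',np.vstack([np.hstack([draw('side',im,300,146,30,38,8,a) for a in(None,-1.84,-1.54)]),np.hstack([draw('side',im,300,146,30,38,8,a) for a in(None,-1.69,-1.24)])]))
E
```

```text
t 6.88 pos [0.5937 0.1766 0.2011] q [0.23  0.46  1.312 0.    1.37  1.036] F [-0.  -0.7  0.4] M [-0.04  0.07  0.06] w 0.0646
toolx [-0.001 -0.    -1.   ] tooly [ 0.692 -0.722 -0.   ] jawyaw deg -46.2
```

View pics/c7.png

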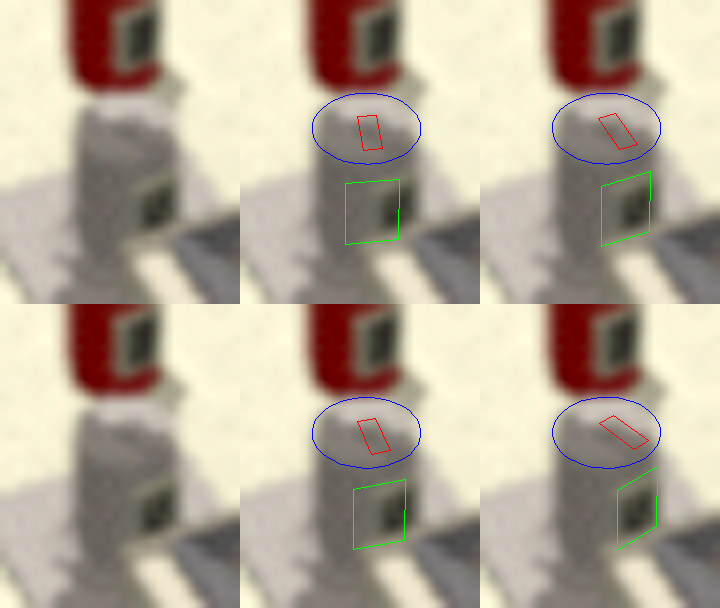

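The label spans about x 133–177 in the crop, nearer the -1.3 rad model than the wanted -1.54. It looks under-turned, so I'll move aside for a clear top view.

Emit:
play_rows([
  [[80,0,2,2,0],[80,0,2,2,0],[80,0,2,2,0],[80,0,2,2,0],[80,0,2,2,0],[80,0,2,2,0],[80,0,2,2,0],[80,0,2,2,0],[80,0,0,0,0],[80,0,0,0,0]],
])

```text
time_s: 7.77
ee_pos: [0.5893, -0.0505, 0.1999]
eef_rot: [2.333, 1.57, -0.046]
force: [-0.6, 0.7, 0.4]
grip_width: 0.0645
```

```bash
python3 - <<'E'
from chk import *
go()
im=ctrl.camera('side');np.save('pics/s5.npy',im);t=ctrl.camera('top');np.save('pics/t5.npy',t);cv2.imwrite('pics/t5.png',t[:,:,::-1])
f=lambda a:draw('top',t,250,148,24,24,8,a); g=lambda a:draw('side',im,302,148,24,32,8,a)
cv2.imwrite('pics/c8.png',np.vstack([np.hstack([f(a) for a in(None,-1.54,-1.3,-1.1)]),np.hstack([g(a) for a in(None,-1.54,-1.3,-1.1)])]))
E
```

```text
t 7.77 pos [ 0.5893 -0.0505  0.1999] q [-0.147  0.396  1.405  0.     1.34   0.661] F [-0.6  0.7  0.4] M [ 0.04  0.11 -0.  ] w 0.0645
toolx [ 0. -0. -1.] tooly [ 0.69  -0.723  0.   ] jawyaw deg -46.34
```

View pics/c8.png

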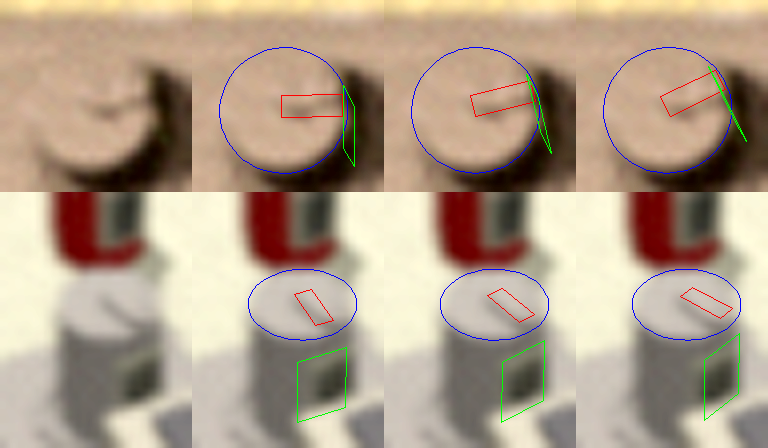

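Top view: the shadow along the pointer runs crop (95,108)→(145,98). Side view: the label spans x 115–163. Both put the barcode at about -1.34 rad, roughly 0.2 short, so I'll regrasp and turn +12°.

Emit:
play_rows([
  [[80,0,-2,-2,0],[80,0,-2,-2,0],[80,0,-2,-2,0],[80,0,-2,-2,0],[80,0,-2,-2,0],[80,0,-2,-2,0],[80,0,-2,-2,0],[80,0,-2,-2,0],[80,0,0,0,0],[80,0,0,0,0]],
])

```text
time_s: 8.7
ee_pos: [0.5936, 0.1789, 0.1994]
eef_rot: [-0.564, 1.571, -2.938]
force: [-0.1, -0.7, 0.9]
grip_width: 0.0644
```

Emit:
play_rows([
  [[80,3,0,0,0],[80,3,0,0,0],[80,2,0,0,0],[80,2,0,0,0],[80,2,0,0,0],[80,2,0,0,0],[80,2,0,0,0],[80,1,0,0,0],[80,0,0,0,0],[80,0,0,0,0]],
])

```text
time_s: 9.53
ee_pos: [0.5943, 0.1765, 0.0299]
eef_rot: [0.288, 1.571, -2.089]
force: [0.2, -0.1, 0.7]
grip_width: 0.0643
```

```bash
python3 - <<'E'
from h import *
go([.5943,.1764,.03])
E
```

```text
t 9.53 pos [0.5943 0.1765 0.0299] q [ 0.23   0.639  1.46  -0.     1.042  1.037] F [ 0.2 -0.1  0.7] M [-0.11  0.15 -0.01] w 0.0643
toolx [-0. -0. -1.] tooly [ 0.692 -0.722  0.   ] jawyaw deg -46.23
shift cm (tool) [-0.01  0.01  0.01]
```

Emit:
play_rows([
  [[170,0,0,0,0],[170,0,0,0,0],[170,0,0,0,0],[170,0,0,0,0],[170,0,0,0,0],[170,0,0,0,0],[170,0,0,0,4],[170,0,0,0,4],[170,0,0,0,4],[170,0,0,0,0],[170,0,0,0,0]],
], newtons=15)

```text
time_s: 10.45
ee_pos: [0.5946, 0.1769, 0.0301]
eef_rot: [2.856, 1.57, 0.27]
force: [0.2, -0.8, 5.2]
grip_width: 0.0398
```

Emit:
play_rows([
  [[80,0,0,0,0],[80,0,0,0,0],[80,0,0,0,0],[80,0,0,0,0],[80,-1,0,0,0],[80,-2,0,0,0],[80,-2,0,0,0],[80,-2,0,0,0],[80,-2,0,0,0],[80,-2,0,0,0],[80,-3,0,0,0],[80,-3,0,0,0]],
])

```text
time_s: 11.45
ee_pos: [0.5937, 0.1767, 0.2011]
eef_rot: [-0.282, 1.57, -2.869]
force: [0.4, 0.3, 0.2]
grip_width: 0.0646
```

```bash
python3 - <<'E'
from h import *
go([.589,-.05,.2])
E
```

```text
t 11.45 pos [0.5937 0.1767 0.2011] q [ 0.23   0.46   1.312 -0.     1.37   1.246] F [0.4 0.3 0.2] M [-0.02  0.13  0.08] w 0.0646
toolx [-0.001 -0.    -1.   ] tooly [ 0.527 -0.85  -0.   ] jawyaw deg -58.21
shift cm (tool) [ 0.12 19.02 12.34]
```

Emit:
play_rows([
  [[80,0,2.4,1.5,0],[80,0,2.4,1.5,0],[80,0,2.4,1.5,0],[80,0,2.4,1.5,0],[80,0,2.4,1.5,0],[80,0,2.4,1.5,0],[80,0,2.4,1.5,0],[80,0,2.4,1.5,0],[80,0,0,0,0],[80,0,0,0,0]],
])

```text
time_s: 12.28
ee_pos: [0.5932, -0.0507, 0.2001]
eef_rot: [2.532, 1.57, -0.057]
force: [0.2, 0.4, 0.1]
grip_width: 0.0646
```

```bash
python3 - <<'E'
from chk import *
go([.5485,-.326,.12])
im=ctrl.camera('side');t=ctrl.camera('top');np.save('pics/t6.npy',t);np.save('pics/s6.npy',im)
f=lambda a:draw('top',t,250,148,24,24,8,a); g=lambda a:draw('side',im,302,148,24,32,8,a)
cv2.imwrite('pics/c9.png',np.vstack([np.hstack([f(a) for a in(None,-1.74,-1.54,-1.34)]),np.hstack([g(a) for a in(None,-1.74,-1.54,-1.34)])]))
E
```

```text
t 12.28 pos [ 0.5932 -0.0507  0.2001] q [-0.147  0.405  1.392  0.     1.344  0.871] F [0.2 0.4 0.1] M [-0.03  0.17 -0.02] w 0.0646
toolx [ 0. -0. -1.] tooly [ 0.525 -0.851  0.   ] jawyaw deg -58.34
shift cm (tool) [ 8.   21.09 18.26]
```

View pics/c9.png

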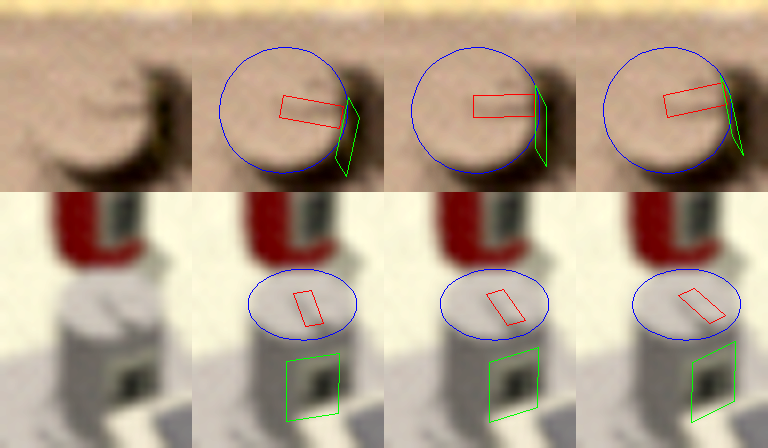

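The barcode now faces about -1.54 rad, matching the -1.54 overlay in both views: pointer horizontal in the top view, label x 106–158 in the side view. On to the cover.

Emit:
play_rows([
  [[80,0,2.6,2.3,0],[80,0,2.6,2.3,0],[80,0,2.6,2.3,0],[80,0,2.6,2.3,0],[80,0,2.6,2.3,0],[80,0,2.7,2.3,0],[80,0,2.7,2.3,0],[80,0,2.7,2.2,0],[80,0,0,0,6.5],[80,0,0,0,6.5],[80,0,0,0,6.5],[80,0,0,0,6.5]],
])

```text
time_s: 13.38
ee_pos: [0.5494, -0.3243, 0.1996]
eef_rot: [-1.354, 1.571, 1.885]
force: [-0.0, -0.0, -0.2]
grip_width: 0.0645
```

Emit:
play_rows([
  [[80,0,0,0,6.5],[80,0,0,0,6.5],[80,0,0,0,6.2],[80,0,0,0,0],[80,0,0,0,0]],
])

```text
time_s: 13.8
ee_pos: [0.5493, -0.3245, 0.1996]
eef_rot: [-2.476, 1.571, 0.436]
force: [-0.3, 0.1, -0.5]
grip_width: 0.0645
```

```bash
python3 - <<'E'
from h import *
go([.5485,-.326,.1])
im=ctrl.camera('side');crop(im,330,210,140,130,5,'pics/s7.png')
E
```

```text
t 13.8 pos [ 0.5493 -0.3245  0.1996] q [-0.591  0.503  1.253  0.     1.386  1.209] F [-0.3  0.1 -0.5] M [ 0.03  0.09 -0.01] w 0.0645
toolx [ 0.  0. -1.] tooly [-0.228 -0.974 -0.   ] jawyaw deg -103.16
shift cm (tool) [9.96 0.17 0.05]
```

View pics/s7.png

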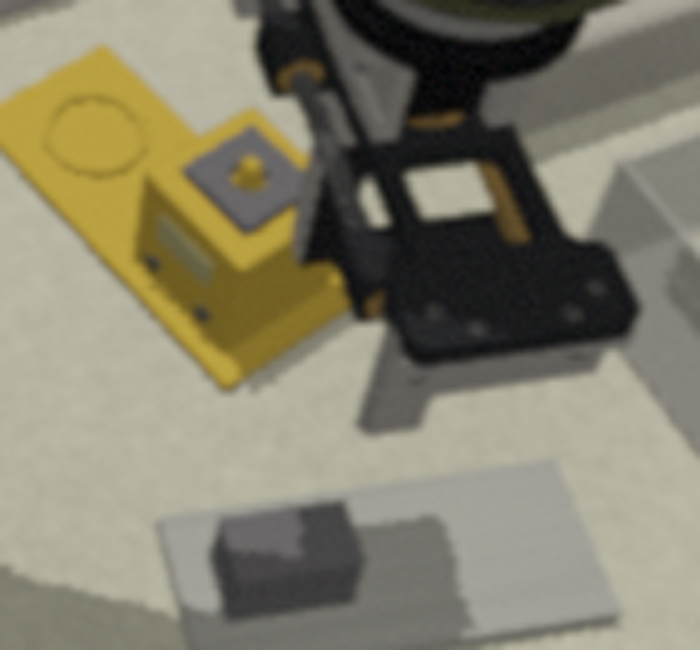

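The gripper is above the handle at crop (285,560), and the cover hasn't moved. I'll descend.

Emit:
play_rows([
  [[80,3,0.1,0,0],[80,3,0.1,0,0],[80,2,0,0.1,0],[80,2,0,0,0],[80,2,0,0,0],[80,2,0,0,0],[80,2,0,0,0],[80,1.3,0,0,0],[80,1,0,0,0],[80,0,0,0,0],[80,0,0,0,0]],
])

```text
time_s: 14.77
ee_pos: [0.5476, -0.3271, 0.0168]
eef_rot: [-2.964, 1.571, -0.056]
force: [0.3, 0.5, 0.7]
grip_width: 0.0642
```

```bash
python3 - <<'E'
from h import *
go([.5485,-.326,.015])
im=ctrl.camera('side');crop(im,330,230,140,110,5,'pics/s8.png')
E
```

```text
t 14.77 pos [ 0.5476 -0.3271  0.0168] q [-0.596  0.692  1.406  0.     1.044  1.208] F [0.3 0.5 0.7] M [ 0.01  0.16 -0.03] w 0.0642
toolx [ 0. -0. -1.] tooly [-0.231 -0.973 -0.   ] jawyaw deg -103.37
shift cm (tool) [ 0.18 -0.13 -0.06]
```

View pics/s8.png

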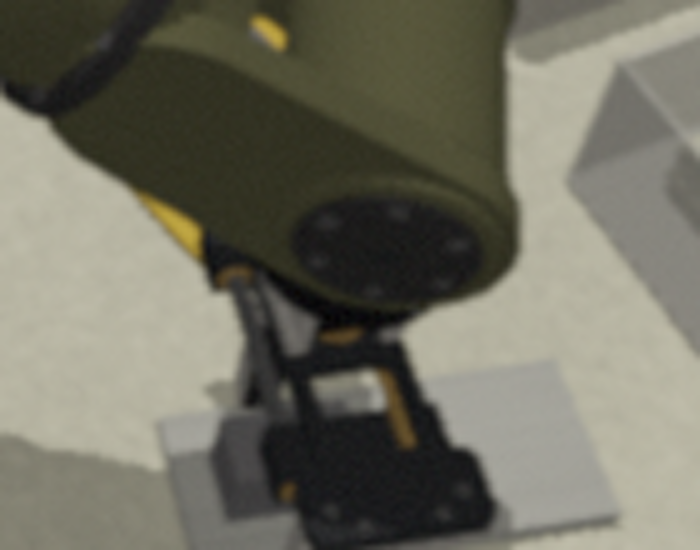

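Emit:
play_rows([
  [[200,0.2,0,-0.1,0],[200,0,0,0,0],[200,0,0,0,0],[200,0,0,0,0],[200,0,0,0,0],[200,0,0,0,0],[200,0,0,0,0],[200,-0.5,0,0,0],[200,-1,0,0,0],[200,-1,0,0,0],[200,0,0,0,0],[200,0,0,0,0]],
], newtons=60)

```text
time_s: 15.82
ee_pos: [0.5487, -0.3276, 0.0405]
eef_rot: [2.769, 1.569, -0.607]
force: [-0.4, 0.1, -3.9]
grip_width: 0.0295
```

```bash
python3 - <<'E'
from h import *
go()
im=ctrl.camera('side');crop(im,330,230,140,110,5,'pics/s9.png')
im=ctrl.camera('top');crop(im,420,110,90,110,6,'pics/t9.png')
E
```

```text
t 15.82 pos [ 0.5487 -0.3276  0.0405] q [-0.596  0.662  1.394 -0.     1.084  1.21 ] F [-0.4  0.1 -3.9] M [0.03 0.2  0.01] w 0.0295
toolx [ 0.001 -0.001 -1.   ] tooly [-0.232 -0.973  0.001] jawyaw deg -103.43
```

View pics/s9.png

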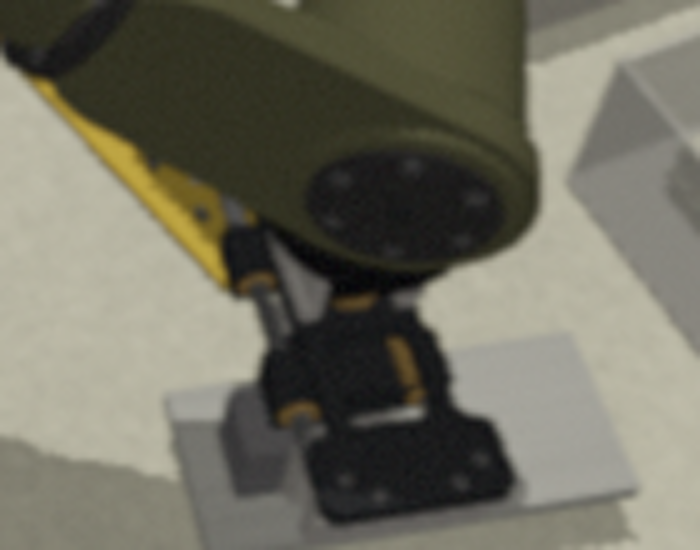

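View pics/t9.png

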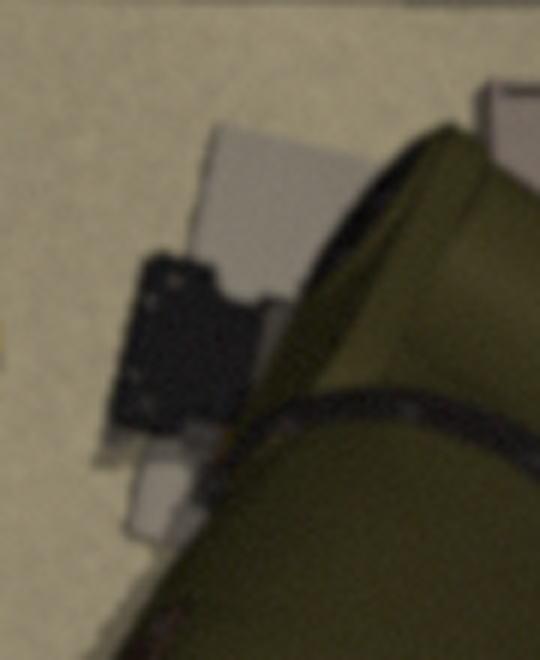

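```bash
python3 - <<'E'
from fit import *
cl=np.array([(-.045,.037,.01),(.14,.037,.01),(.14,-.037,.01)])
sp=px(330,230,5,[(167,397),(572,333),(636,490)])
tl=np.array([(.14,.037,.01),(-.045,.037,.01)])
tp=px(420,110,6,[(217,122),(126,530)])
def T(p,L):
    R=Ro.from_euler('zy',[p[2],p[3]]).as_matrix();return L@R.T+[p[0],p[1],p[4]]
def f(p): return np.r_[(proj('side',T(p,cl))-sp).ravel(),(proj('top',T(p,tl))-tp).ravel(),(p[4]-.025)*300,p[3]*10]
q=least_squares(f,[.548,-.327,-.235,0,.025]);print(q.x,f(q.x).round(1))
E
```

```text
[ 0.54949285 -0.32785049 -0.22865493  0.00210294  0.02300941] [-0.5 -0.5 -0.5  0.1  0.8  0.1  0.1 -0.2  0.4  0.1 -0.6  0. ]
```

The cover is lifted level, with its socket within 1 mm of the TCP. I'll raise it and carry it over.

Emit:
play_rows([
  [[200,-1,0,0,0],[200,-2,0,0,0],[200,-2,0,0,0],[200,-2,0,0,0],[200,-2,0,0,0],[200,-2,0,0,0],[200,-1,0,0,-3],[200,0,0,0,-5],[200,0,0,0,-5],[200,0,0,0,-5],[200,0,0,0,-5],[200,0,0,0,-5]],
])

```text
time_s: 16.92
ee_pos: [0.5483, -0.3273, 0.1599]
eef_rot: [-0.616, 1.571, 2.784]
force: [-0.5, -0.3, -2.1]
grip_width: 0.0297
```

Emit:
play_rows([
  [[200,0,0,0,-5],[200,0,0,0,-5],[200,0,0,0,-5],[200,0,0,0,-5],[200,0,0,0,-5],[200,0,0,0,-5],[200,0,0,0,-5],[200,0,0,0,-5],[200,0,0,0,-5],[200,0,0,0,-5],[200,0,0,0,-4],[200,0,0,0,0]],
])

```text
time_s: 17.92
ee_pos: [0.5483, -0.3273, 0.1598]
eef_rot: [-0.886, 1.571, -2.827]
force: [0.1, 0.8, -2.6]
grip_width: 0.03
```

```bash
python3 - <<'E'
from h import *
go([.5976,.0716,.16])
E
```

```text
t 17.92 pos [ 0.5483 -0.3273  0.1598] q [-0.595  0.534  1.299 -0.     1.308 -0.225] F [ 0.1  0.8 -2.6] M [-0.12  0.12 -0.05] w 0.03
toolx [-0. -0. -1.] tooly [ 0.932 -0.362 -0.   ] jawyaw deg -21.23
shift cm (tool) [-2.000e-02 -9.850e+00 -3.897e+01]
```

Emit:
play_rows([
  [[200,0,-0.6,-2.4,0],[200,0,-0.6,-2.4,0],[200,0,-0.6,-2.4,0],[200,0,-0.6,-2.4,0],[200,0,-0.6,-2.4,0],[200,0,-0.6,-2.4,0],[200,0,-0.6,-2.4,0],[200,0,-0.6,-2.4,0],[200,0,-0.6,-2.4,0],[200,0,-0.6,-2.4,0],[200,0,-0.6,-2.4,0],[200,0,-0.6,-2.4,0]],
])

```text
time_s: 18.92
ee_pos: [0.5865, -0.0317, 0.1598]
eef_rot: [1.541, 1.571, -0.407]
force: [0.2, -0.0, -2.7]
grip_width: 0.0299
```

Emit:
play_rows([
  [[200,0,-0.6,-2.4,0],[200,0,-0.6,-2.4,0],[200,0,-0.6,-2.4,0],[200,0,-0.6,-2.4,0],[200,0,0,0,-5],[200,0,0,0,-5],[200,0,0,0,-5],[200,0,0,0,-4.9],[200,0,0,0,-3],[200,0,0,0,0],[200,0,0,0,0]],
])

```text
time_s: 19.83
ee_pos: [0.5992, 0.0652, 0.1597]
eef_rot: [1.49, 1.571, -0.058]
force: [-0.1, -0.4, -2.9]
grip_width: 0.0301
```

```bash
python3 - <<'E'
from h import *
go([.5976,.0716,.16])
im=ctrl.camera('side');crop(im,270,100,130,120,5,'pics/s10.png')
im=ctrl.camera('top');crop(im,220,100,120,110,5,'pics/t10.png')
E
```

```text
t 19.83 pos [0.5992 0.0652 0.1597] q [ 0.048  0.455  1.417 -0.     1.269  0.025] F [-0.1 -0.4 -2.9] M [-0.11  0.07 -0.03] w 0.0301
toolx [ 0. -0. -1.] tooly [1.    0.022 0.   ] jawyaw deg 1.27
shift cm (tool) [-0.03 -0.15 -0.65]
```

View pics/s10.png

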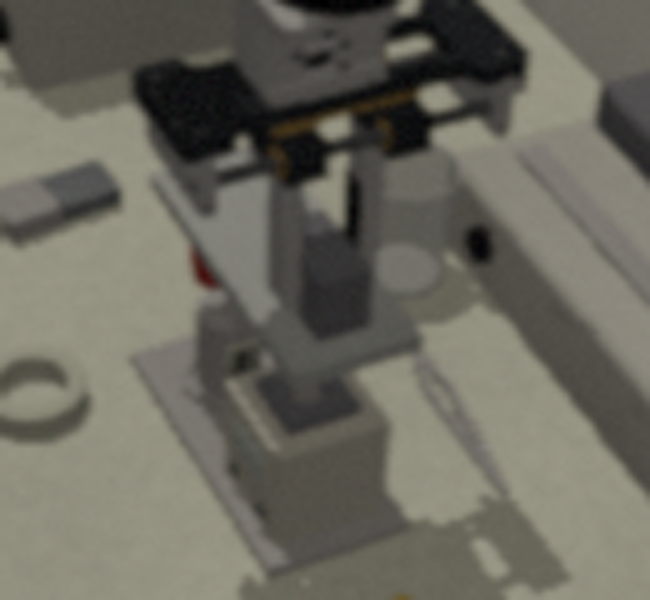

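View pics/t10.png

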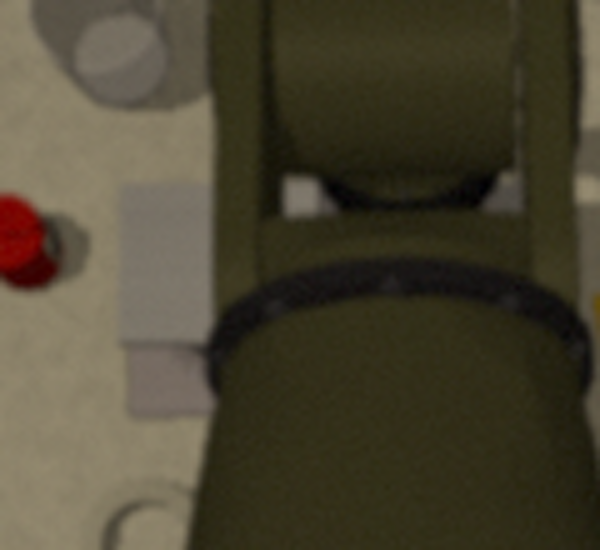

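The cover is level above the block, with its long arm over the nest. I'll apply the last centring and then descend while watching the force.

Emit:
play_rows([
  [[200,0.5,-0.15,-0.3,-0.4],[200,1,0,-0.25,0],[200,1,0,0,0],[200,1,0,0,0],[200,0,0,0,0],[200,0,0,0,0]],
])

```text
time_s: 20.43
ee_pos: [0.5972, 0.0706, 0.1234]
eef_rot: [-1.548, 1.569, -3.087]
force: [0.1, 0.8, -1.5]
grip_width: 0.0291
```

```bash
python3 - <<'E'
from h import *
go([.5976,.0708,.114])
im=ctrl.camera('side');crop(im,300,130,70,70,8,'pics/s11.png')
E
```

```text
t 20.43 pos [0.5972 0.0706 0.1234] q [0.057 0.489 1.456 0.    1.198 0.024] F [ 0.1  0.8 -1.5] M [-0.1   0.09 -0.05] w 0.0291
toolx [-0.002 -0.    -1.   ] tooly [ 0.999  0.033 -0.002] jawyaw deg 1.87
shift cm (tool) [ 0.94  0.04 -0.02]
```

View pics/s11.png

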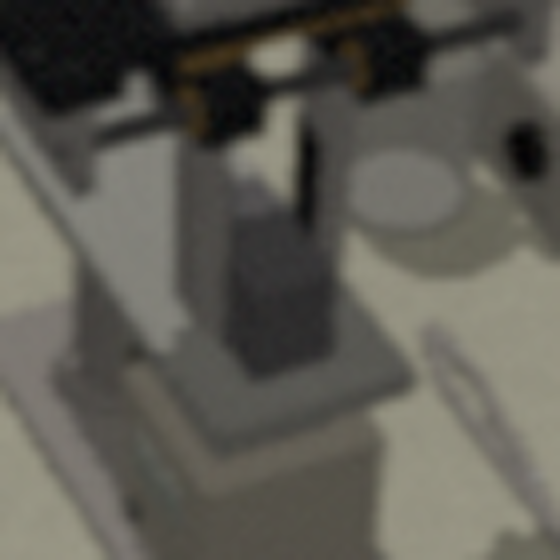

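The cover hovers about 12 mm above the pin and sits centred over the block. Next I'll lower in 2 mm steps.

Emit:
play_rows([
  [[200,0.4,0.05,0,0],[200,0.4,0,0,0],[200,0.2,0,0,0],[200,0.2,0,0,0],[200,0.2,0,0,0],[200,0,0,0,0]],
])

```text
time_s: 20.98
ee_pos: [0.5979, 0.0707, 0.11]
eef_rot: [-1.559, 1.57, -3.097]
force: [0.8, -0.6, -2.8]
grip_width: 0.0295
```

```bash
python3 - <<'E'
from h import *
go([.5976,.0708,.105])
E
```

```text
t 20.98 pos [0.5979 0.0707 0.11  ] q [0.057 0.504 1.467 0.    1.171 0.024] F [ 0.8 -0.6 -2.8] M [-0.1   0.06 -0.03] w 0.0295
toolx [-0.001 -0.    -1.   ] tooly [ 0.999  0.033 -0.001] jawyaw deg 1.88
shift cm (tool) [ 0.5  -0.03 -0.02]
```

Emit:
play_rows([
  [[200,0.15,0,0,0],[200,0.15,0,0,0],[200,0.15,0,0,0],[200,0,0,0,0]],
])

```text
time_s: 21.32
ee_pos: [0.5981, 0.0709, 0.1058]
eef_rot: [2.783, 1.57, 1.245]
force: [0.1, 1.4, -2.2]
grip_width: 0.0297
```

```bash
python3 - <<'E'
from h import *
go([.5976,.0708,.105])
E
```

```text
t 21.32 pos [0.5981 0.0709 0.1058] q [0.057 0.509 1.47  0.    1.162 0.024] F [ 0.1  1.4 -2.2] M [ 0.23  0.03 -0.1 ] w 0.0297
toolx [ 0.  0. -1.] tooly [0.999 0.033 0.   ] jawyaw deg 1.88
shift cm (tool) [ 0.08 -0.05  0.01]
```

Lateral contact: Fy is +1.4 N and the moment changed, so the pin is pushing +y. I'll ease +y (tool -z) and continue down.

Emit:
play_rows([
  [[200,0,0,-0.05,0],[200,0,0,-0.05,0],[200,0,0,0,0],[200,0,0,0,0]],
])

```text
time_s: 21.65
ee_pos: [0.598, 0.0716, 0.1059]
eef_rot: [-0.591, 1.571, -2.129]
force: [-0.9, 0.1, -2.5]
grip_width: 0.0301
```

```bash
python3 - <<'E'
from h import *
go()
im=ctrl.camera('side');crop(im,300,130,70,70,8,'pics/s12.png')
E
```

```text
t 21.65 pos [0.598  0.0716 0.1059] q [ 0.058  0.509  1.47  -0.     1.163  0.026] F [-0.9  0.1 -2.5] M [-0.06  0.11  0.01] w 0.0301
toolx [-0. -0. -1.] tooly [ 0.999  0.033 -0.   ] jawyaw deg 1.88
```

View pics/s12.png

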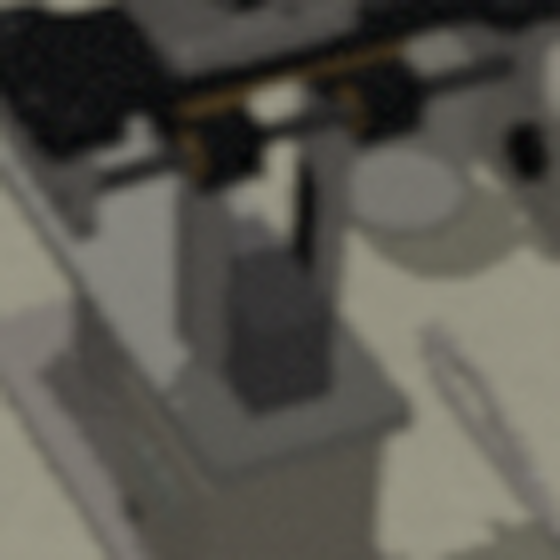

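The lateral load is gone and the pin is in the socket's mouth. Continuing down.

Emit:
play_rows([
  [[200,0.1,0,-0.02,0],[200,0.1,0,0,0],[200,0.1,0,0,0],[200,0.1,0,0,0],[200,0,0,0,0]],
])

```text
time_s: 22.12
ee_pos: [0.598, 0.0718, 0.1017]
eef_rot: [-1.465, 1.57, -3.003]
force: [-0.1, 0.1, -2.2]
grip_width: 0.0296
```

```bash
python3 - <<'E'
from h import *
go()
E
```

```text
t 22.12 pos [0.598  0.0718 0.1017] q [ 0.059  0.514  1.473 -0.     1.155  0.026] F [-0.1  0.1 -2.2] M [-0.1   0.07 -0.02] w 0.0296
toolx [-0. -0. -1.] tooly [ 0.999  0.033 -0.   ] jawyaw deg 1.88
```

Emit:
play_rows([
  [[200,0.1,0,0,0],[200,0.1,0,0,0],[200,0.1,0,0,0],[200,0,0,0,0],[200,0,0,0,0]],
])

```text
time_s: 22.53
ee_pos: [0.5981, 0.0718, 0.0993]
eef_rot: [1.557, 1.57, 0.019]
force: [-1.5, 0.0, 3.2]
grip_width: 0.0295
```

```bash
python3 - <<'E'
from h import *
go()
E
```

```text
t 22.53 pos [0.5981 0.0718 0.0993] q [ 0.059  0.516  1.475 -0.     1.15   0.026] F [-1.5  0.   3.2] M [-0.15  0.5   0.03] w 0.0295
toolx [ 0.  0. -1.] tooly [0.999 0.033 0.   ] jawyaw deg 1.87
```

Seat contact: Fz rose by about 5.5 N, as expected. I'll relieve the small -x load and press home.

Emit:
play_rows([
  [[200,0.1,-0.05,0,0],[200,0.1,0,0,0],[200,0.1,0,0,0],[200,0,0,0,0],[200,0,0,0,0]],
])

```text
time_s: 22.95
ee_pos: [0.5981, 0.0718, 0.0963]
eef_rot: [1.571, 1.569, 0.033]
force: [1.6, -0.7, 4.6]
grip_width: 0.0295
```

```bash
python3 - <<'E'
from h import *
go()
E
```

```text
t 22.95 pos [0.5981 0.0718 0.0963] q [ 0.059  0.519  1.479 -0.     1.142  0.026] F [ 1.6 -0.7  4.6] M [-0.14 -0.14 -0.02] w 0.0295
toolx [ 0.001  0.    -1.   ] tooly [0.999 0.033 0.001] jawyaw deg 1.88
```

Emit:
play_rows([
  [[200,0.05,0.02,0,0],[200,0.05,0,0,0],[200,0,0,0,0],[200,0,0,0,0],[200,0,0,0,0]],
])

```text
time_s: 23.37
ee_pos: [0.5981, 0.0719, 0.0953]
eef_rot: [1.604, 1.57, 0.066]
force: [-0.3, 0.1, 6.5]
grip_width: 0.0294
```

```bash
python3 - <<'E'
from h import *
go()
E
```

```text
t 23.37 pos [0.5981 0.0719 0.0953] q [0.059 0.521 1.479 0.    1.141 0.026] F [-0.3  0.1  6.5] M [-0.14  0.07 -0.  ] w 0.0294
toolx [ 0.001  0.    -1.   ] tooly [0.999 0.033 0.001] jawyaw deg 1.87
```

Emit:
play_rows([
  [[200,0.06,0,0,0],[200,0.06,0,0,0],[200,0,0,0,0],[200,0,0,0,0],[200,0,0,0,0]],
])

```text
time_s: 23.78
ee_pos: [0.5981, 0.0719, 0.0946]
eef_rot: [1.599, 1.57, 0.061]
force: [-2.1, -1.0, 10.9]
grip_width: 0.0299
```

```bash
python3 - <<'E'
from chk import *
go()
im=ctrl.camera('side');t=ctrl.camera('top')
crop(im,280,110,100,90,7,'pics/s13.png');crop(t,220,110,110,90,6,'pics/t13.png')
E
```

```text
t 23.78 pos [0.5981 0.0719 0.0946] q [0.059 0.521 1.48  0.    1.139 0.026] F [-2.1 -1.  10.9] M [-0.13  0.67 -0.01] w 0.0299
toolx [ 0.001  0.    -1.   ] tooly [0.999 0.033 0.001] jawyaw deg 1.88
```

View pics/s13.png

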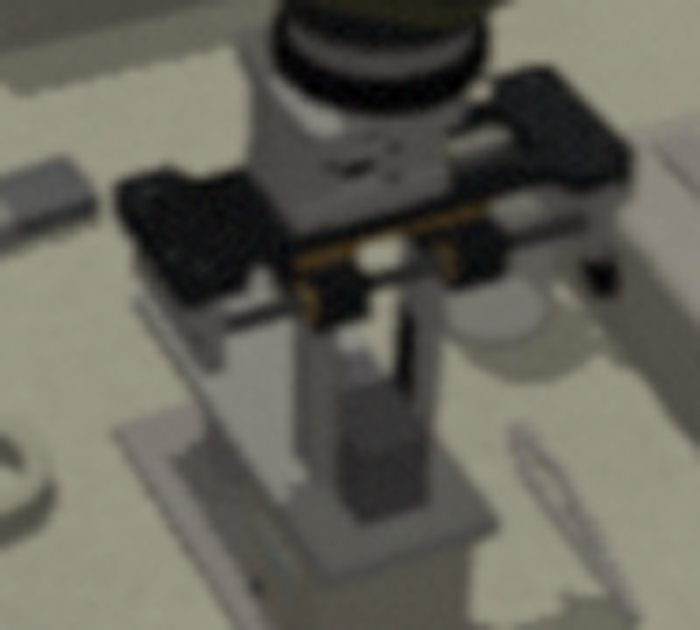

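View pics/t13.png

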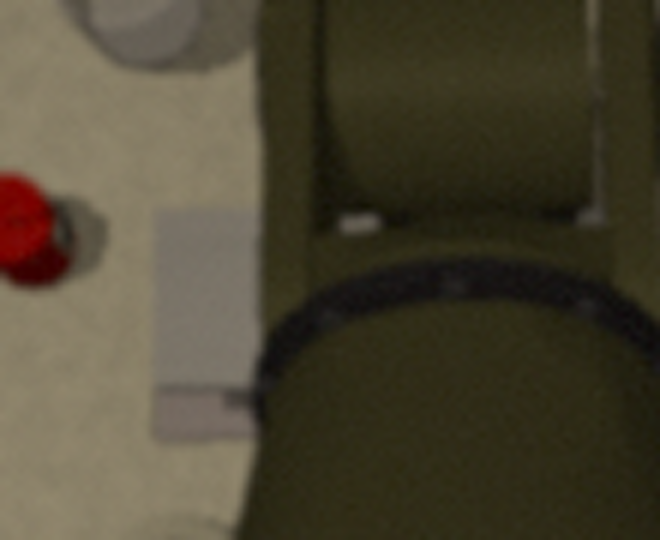

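Cover sits flush on the block, with no gap at crop (340,575) in the side view. Net downforce is about 13.5 N, above the spring's 9.5 N. I'll press a little more for margin.

Emit:
play_rows([
  [[200,0.06,-0.01,0,0],[200,0,0,0,0],[200,0,0,0,0],[200,0,0,0,0],[200,0,0,0,0],[200,0,0,0,0]],
])

```text
time_s: 24.38
ee_pos: [0.5981, 0.0719, 0.0946]
eef_rot: [1.591, 1.569, 0.052]
force: [-3.3, -0.9, 16.3]
grip_width: 0.0296
```

```bash
python3 - <<'E'
from h import *
go()
im=ctrl.camera('side');cv2.imwrite('pics/s14.png',im[:,:,::-1])
E
```

```text
t 24.38 pos [0.5981 0.0719 0.0946] q [ 0.059  0.521  1.48  -0.     1.139  0.026] F [-3.3 -0.9 16.3] M [-0.16  1.15  0.01] w 0.0296
toolx [ 0.002  0.    -1.   ] tooly [0.999 0.033 0.002] jawyaw deg 1.87
```

View pics/s14.png

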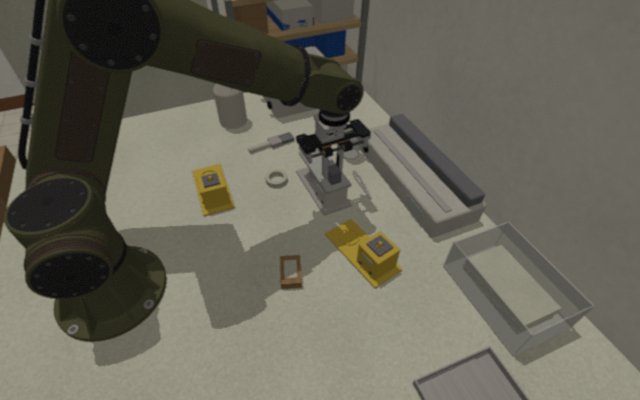

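The force rose while z stayed at 0.0946, so the cover is on its hard stop. The view shows it on the block at (335,180) and all bystanders in place. Handing in.

```bash
python3 -c "
from station import ctrl
print(ctrl.hand_in())"
```

```text
the job is handed in; nothing more can be done
None
```

I turned the canister to face the reader window and let go of it. I then fitted the cover over the pin, pressed it onto its stop, and handed in at 24.4 s with the arm still holding it down. The hand-in gave no verdict.

- **Canister:** the first turn came out about 0.2 rad short, so I regrasped it and added 12°. Both cameras then put the barcode at about -1.54 rad, which is where it should face. I estimate that is good to about 0.1 rad. The closed cover hides it, so I couldn't check it again after that.
- **Cover:** there was a light sideways touch on the pin, which went away when I moved 1 mm. It then dropped about 10 mm onto the seat, and the spring pushed back with about 5.5 N, as expected.
- **Pressed home:** in the last press the height stayed at 0.0946 m while the upward force rose to 16.3 N (about 19 N with the cover's weight). The spring gives at most 9.5 N, so the cover is on its hard stop, and the side picture shows no gap.
- **Loose ends:** a sideways load of about 3 N and a moment of 1.15 N m remained at the end. The tool was upright to 0.002 rad, and the bystanders looked unmoved in the last picture.

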